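# Set the tilt plate to its index and hold it for locking

## Task

Lay the loose gauge nest flat on the lowered tilt plate, lengthwise, its near end seated between the ears of the U-shaped stop by the hinge and touching the stop, and let go of it. Then lift the plate by its grip bar until its pointer lines up with the index flag clamped on the quadrant, and finish still holding it steady there, because the lock knob is slack and the plate would fall: the job ends with the hand on the bar and the nest still against its stop. Do not shift the index flag or the other things on the bench.

Things in the scene. Friction and masses are not known exactly. Their poses are not given: they have to be found in the camera images.
- spare_nest: loose gauge nest: grey metal block 44 (x) x 66 (y) x 16 mm high with two pale ribs on top (each 6 x 40 x 8 mm, along y, outer faces 32 mm apart), 24 mm high in all, about 0.15 kg. Origin: centre of its underside. Grasp the block across its 44 mm. Its ends are alike. Starts on the bench to the left of the tilt plate.
- tilt_base: grey base of the tilt plate, fixed to the bench, 180 (x) x 210 (y) x 12 mm, x from -105 to +75 mm, hinge on its -x side, which is nearer the robot. At y = +99 mm stands the quadrant: a curved, slotted steel bar 6 mm thick, 108 to 146 mm from the hinge axis, from -7 to 65 degrees (top 175 mm above the bench), engraved each 5 degrees, long lines each 15.
- tilt_plate: hinged aluminium plate, 150 (x) x 170 (y) x 10 mm, about 0.75 kg. Origin on the hinge axis, 45 mm above the bench, mid-width; x runs along the plate to the grip bar, y along the hinge, z out of the top face (which is 5 mm above the origin). Flat at the start, resting on the base; the bar end swings up 0 to 1.1 rad about -y on a nearly free hinge and falls back when let go.
- plate_seat (a point): point on the plate's top face where the centre of the nest's underside lies when seated; axes as the plate's. 33 mm from it towards the hinge (-x) is the face of a dark steel U-shaped stop, 10 mm high; its two ears reach 12 mm along the nest's sides, 50 mm apart inside. The seated nest's y axis lies along the plate's x, either way round.
- plate_bar (a point): middle of the grip bar at the plate's far end: round steel bar, 10 mm diameter, 90 mm long, parallel to the hinge axis and 200 mm from it, 45 mm clear between bar and plate edge. At the start 45 mm above bare bench. It can be pinched from above and turns in the fingers as the plate swings.
- plate_pointer (a point): tip of the small brass pointer on the lock stud, which rides on the outer face of the quadrant, under the black lock knob and sticking out beyond it; 142 mm from the hinge axis, moves with the plate (on the line of the plate's x axis, at plate y = +103.5 mm).
- flag_mark (a point): inner edge of the index flag, at the pointer tip's radius and plane: the two points meet when the plate is at the marked angle. The flag is a brass block 18 x 18 x 10 mm with a steel thumb screw, clamped stiffly on the quadrant's outer rim 0.5 to 0.9 rad above level, differing each time. Not to be moved.
- test_weight: bystander: brass test weight, 32 mm across, 40 mm high, origin under its centre
- pin_gauge: bystander: pin gauge with hexagonal handle, 22 x 128 (y) x 25 mm, lying, origin under its centre
- label_roll: bystander: roll of labels, 68 mm across, 40 mm high, origin under its centre

How it is judged (in metres and radians):
On the way, in this order (a step that is already met when the one before it is completed fails the run):
1. the nest lies seated against the stop on the lowered plate, released (x of spare_nest in the frame of plate_seat between -0.004 and 0.006 m and y of spare_nest in the frame of plate_seat between -0.006 and 0.006 m and z of spare_nest in the frame of plate_seat between -0.003 and 0.004 m and angle between the y axis of spare_nest and the x axis of plate_seat, either way round below 0.13 rad and contact force between each of the arm, the fingers and spare_nest below 0.1 N and angle between tilt_plate's own z axis and vertical below 0.05 rad), for 0.2 s.
2. the plate is lifted to the flag and held by the fingers, the nest still seated (distance between plate_pointer and flag_mark below 0.008 m and angular speed of tilt_plate below 0.08 rad/s and contact force between the fingers and tilt_plate above 1 N and x of spare_nest in the frame of plate_seat between -0.004 and 0.006 m and y of spare_nest in the frame of plate_seat between -0.006 and 0.006 m and z of spare_nest in the frame of plate_seat between -0.003 and 0.004 m and angle between the y axis of spare_nest and the x axis of plate_seat, either way round below 0.13 rad and contact force between each of the arm, the fingers and spare_nest below 0.1 N), for 0.3 s.
At the end, for the whole second after the job is handed in: pointer tip within 8 mm of the flag mark (3 degrees), plate still (under 0.08 rad/s) and carried by the fingers (over 1 N); nest not touched by the robot and seated: flat on the plate, within 6 mm of the stop and of the middle between the ears, within 0.13 rad of square (all of step 2); the arm keeps its last pose, push and grip.
It fails at once if the index flag is shifted by more than 5 mm (distance of flag_mark from where it was at the start of the episode above 0.005 m).
It fails at once if another thing on the bench is shifted by more than 20 mm (distance of any of test_weight, pin_gauge, label_roll from where it was at the start of the episode above 0.02 m).
It also fails if it takes over 54 s, if anything falls off the work surface, if the arm or the gripper's body presses on something with over 40 N, if the wrist force passes 120 N, or if a joint passes its speed limit or range.

## Robot

A 6-joint arm with a two-finger parallel gripper is mounted at the origin on a cart in front of the work surface, level with it; the furniture and walls round the work are solid. World frame = base frame: x ahead of the robot, y to its left, z up, the work surface at z = 0. Lengths are in m, angles in degrees, forces in N, time in s.
With the tool pointing down it reaches from about 0.25 to 0.725 m from the base axis. Payload 9.7 kg.
Tool frame: the origin (TCP) lies between the finger pads; the fingertips stand 25 mm ahead of it and the grasp point (between the pads) lies 6 mm ahead of it; z points along the fingers, y is the line along which they close (so a half turn about z gives the same grasp; the last joint's range is limited). The gripper opens to 85 mm and grips with 20 to 120 N. Pads are 22 mm wide; open, the fingers measure 114 mm over their backs; the gripper's body (76 mm by 85 mm) begins 54 mm behind the grasp point. The pads swing forward as they close: fully open they stand 13 mm farther back than shut.
Start: joints at [0, 4.979, 10.078, 95.1, 0, 90], TCP at [0.55, -0, 0.256] pointing down, gripper open.
Joint ranges: [-179.16, 179.16], [-48.56, 103.87], [-65.8, 70.77], [-126.05, 130.52], [-82.76, 87.17], [-180, 180]. Speed limits (degrees/s): [127.2, 127.2, 147.25, 180, 180, 180].

## Interface

Orientations are given as [roll, pitch, yaw] about the fixed x, y, z axes, in that order (R = Rz(yaw) Ry(pitch) Rx(roll)).
In Python, from workcell import bot gives the robot as it stands.
- The arm moves only by the shell command python3 drive.py [FORCE], which reads ROWS from standard input. ROWS is a JSON object whose key "rows" holds a list of rows, 1 to 5 of them, each of 5 numbers: dx, dy, dz in m, then a turn about the tool's z in degrees, then the finger opening in m; each row is the pose to reach, as a shift and turn from the pose commanded when the command began, along the tool's axes at that moment; what a row does not reach only later rows make up. A row lasts 1/12 s, in which the tool goes at most 0.0417 m and 7.16 degrees, less where a joint would pass 70% of its speed; a pose out of reach is approached as far as the arm can. The fingers move at their own pace and stop on an object; FORCE is the grip in N (left out, the last holds). Time passes only in rows, so rows that do not move let the fingers close. It prints the time, the measured TCP pose, the force, the opening and the grip force at its end. Input that does not fit is refused with a message, and nothing moves.
- bot.get_obs(): the state, without advancing time (a new reading comes with each control period).
- bot.camera(name): name is "scene" or "side" or "wrist"; returns the picture (480x640x3 uint8, blue, green, red); there is no depth.
- bot.camera_info(name): a dict with "mtx" (3x3 intrinsics, pixels), "extrinsics" (4x4, takes a point from camera to world coordinates). Camera axes: x right, y down, z forward; pixel columns grow to the right and rows downward; lengths in m; the calibration is good to about 2 mm. A picture is of the moment at which its call begins: read the wrist's pose just before it. camera_info takes no time and is no camera call; for the wrist camera it gives the pose at the moment of the call.
- bot.job_done(): hands the job in; it is judged then, once.
The state is a dict: "time": time; "q": joint angles; "qd": joint speeds; "joint_efforts": joint torques, N m; "ee_pos": TCP position; "tcp_rot": TCP orientation; "wrist_force": force on the tool from outside, world axes, zero at the start; "torque": the same for the moment, N m; "opening": finger opening in m; "grasp_force": force on a finger pad.
Only numpy, scipy, OpenCV 4.12 (cv2) and the standard library are available. Lean on these libraries where they do the work, as an engineer would, in place of code of your own. Each camera call takes 0.05 s, during which the arm holds its last target. There are 200 camera calls.

## Working session

There is one attempt and no reset: what is moved stays moved. The work goes in short steps, Python scripts to look and compute and a shell command to move; the robot and the scene stay as the last step left them, time stands still between calls to the robot, and variables do not carry over. Pictures are saved under pics/ and viewed, at most 12 in all, crops included, and the job is handed in when it is done.

```bash
ls; mkdir -p pics; cat > h.py <<'E'
import numpy as np, cv2
from workcell import bot
def info(n):
    c=bot.camera_info(n); return np.array(c["mtx"]),np.array(c["extrinsics"])
def ray(n,u,v,ci=None):
    K,E=ci or info(n); d=E[:3,:3]@np.linalg.solve(K,[u,v,1.]); return E[:3,3],d
def onz(n,u,v,z,ci=None):
    o,d=ray(n,u,v,ci); return o+d*(z-o[2])/d[2]
def tri(a,b):
    (o,d),(p,e)=a,b
    s=np.linalg.lstsq(np.c_[d,-e],p-o,rcond=None)[0]
    P,Q=o+d*s[0],p+e*s[1]; return (P+Q)/2,np.linalg.norm(P-Q)
def proj(n,P,ci=None):
    K,E=ci or info(n); c=np.linalg.inv(E)@np.r_[P,1]; p=K@c[:3]; return p[:2]/p[2]
E
python3 - <<'E'
from h import *
for n in ("scene","side"):
    cv2.imwrite(f"pics/{n}0.png",bot.camera(n)); print(n,info(n)[1].round(3).tolist(), info(n)[0][0])
o=bot.get_obs(); print(o["ee_pos"],o["tcp_rot"],o["time"])
E
```

```text
drive.py
pics
workcell.py
scene [[-0.54, -0.442, 0.716, -0.413], [-0.842, 0.295, -0.452, 0.707], [-0.011, -0.847, -0.531, 0.79], [0.0, 0.0, 0.0, 1.0]] [599.99296817   0.         304.48073031]
side [[0.964, -0.133, 0.231, 0.259], [-0.267, -0.471, 0.841, -0.897], [-0.003, -0.872, -0.49, 0.651], [0.0, 0.0, 0.0, 1.0]] [597.53321718   0.         324.67998671]
[ 5.49813920e-01 -1.73201980e-05  2.55617603e-01] [-1.79927987e+02 -9.12008805e-04  8.99991397e+01] 0.1
```

View pics/scene0.png

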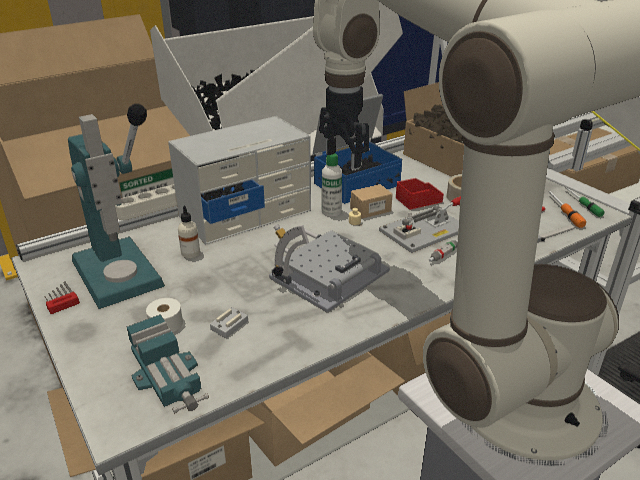

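View pics/side0.png

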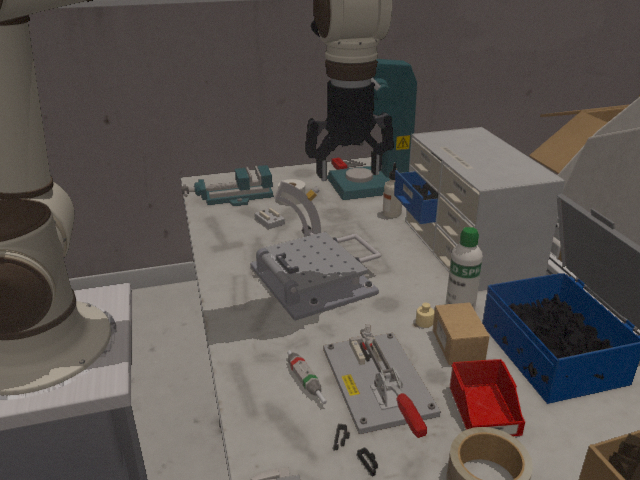

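The scene view shows the nest at about (230,321), the plate at about (330,265), and the flag (yellow) at (280,232). The side view shows the nest at (270,216), the plate at (315,262), the grip bar at (365,245) and the flag near (311,195).

```bash
python3 - <<'E'
from h import *
print("nest",onz("scene",230,321,.016),onz("side",270,216,.02))
print("bar",onz("side",372,250,.045),"plate",onz("scene",335,262,.05),onz("side",315,262,.05))
print("flag",tri(ray("scene",280,232),ray("side",311,195)))
a=cv2.imread("pics/scene0.png")[215:315,255:395]; b=cv2.imread("pics/side0.png")[170:315,240:390]
w=cv2.imread
a=cv2.resize(a,None,fx=5.7,fy=5.7,interpolation=cv2.INTER_CUBIC); cv2.imwrite("pics/sc.png",a)
b=cv2.resize(b,None,fx=4.1,fy=4.1,interpolation=cv2.INTER_CUBIC); cv2.imwrite("pics/sd.png",b); 
print(a.shape,b.shape)
E
```

```text
nest [0.45899273 0.33572205 0.016     ] [0.46341731 0.3244522  0.02      ]
bar [0.6235264  0.07325344 0.045     ] plate [0.47410711 0.06849486 0.05      ] [0.50005046 0.05202626 0.05      ]
flag (array([0.5255468 , 0.17401931, 0.13497739]), np.float64(0.003356314207546487))
(570, 798, 3) (594, 615, 3)
```

View pics/sc.png

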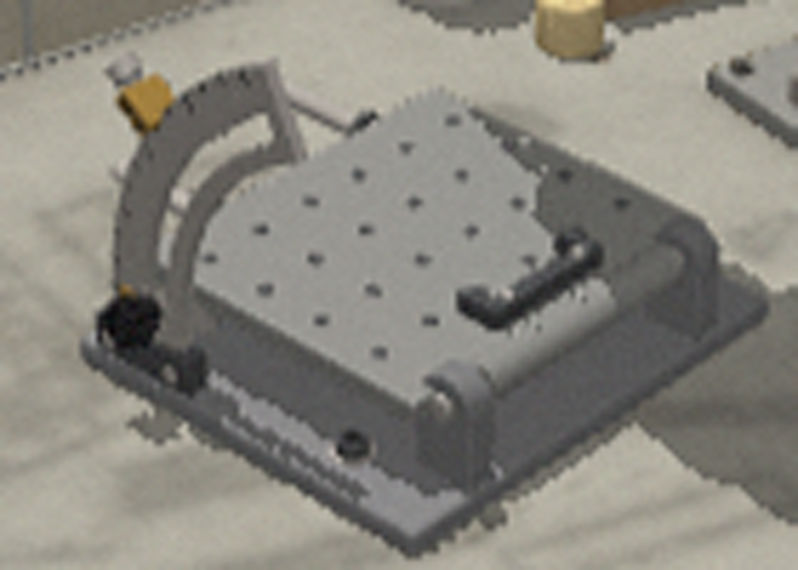

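The crop shows the brass flag block at (145,103) (scene px 280,233), the black U-stop at about (530,280), the lock knob at (130,320), and the hinge on the right front.

```bash
echo '{"rows": [[0.04, -0.02, -0.02, 0, 0.085], [0.08, -0.045, -0.04, 0, 0.085], [0.08, -0.07, -0.06, 0, 0.085], [0.08, -0.07, -0.06, 0, 0.085]]}' | python3 drive.py; python3 - <<'E'
from h import *
np.save("w1.npy",np.r_[info("wrist")]) if 0 else None
ci=info("wrist"); im=bot.camera("wrist"); cv2.imwrite("pics/w1.png",im); np.savez("w1.npz",K=ci[0],E=ci[1]); print(ci[1].round(3))
E
```

```text
time: 0.43
ee_pos: [0.4771, 0.082, 0.3209]
tcp_rot: [179.8, -0.1, 90.2]
wrist_force: [-0.5, 0.1, 0.9]
opening: 0.0848
grasp_force: 0.0
[[ 1.     0.002  0.005  0.477]
 [ 0.003 -0.946 -0.324  0.165]
 [ 0.004  0.324 -0.946  0.44 ]
 [ 0.     0.     0.     1.   ]]
```

View pics/w1.png

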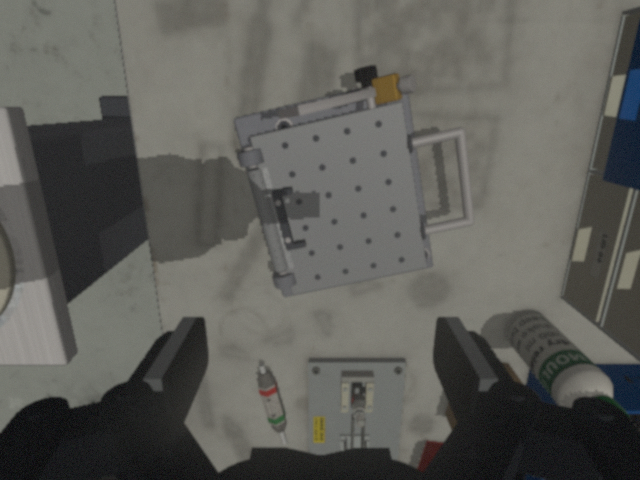

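The wrist view shows the plate with its far corners at about (407,103) and (432,265), the stop U at (285,218), the bar at (465,178) and the flag at (386,88). I'll take measurements from an enlargement of this region.

```bash
python3 - <<'E'
from h import *
im=cv2.imread("pics/w1.png")[110:310,225:485]
cv2.imwrite("pics/w1z.png",cv2.resize(im,None,fx=3,fy=3,interpolation=cv2.INTER_CUBIC))
d=np.load("w1.npz"); ci=(d["K"],d["E"])
# holes
g=cv2.cvtColor(cv2.imread("pics/w1.png"),cv2.COLOR_BGR2GRAY)
bh=cv2.morphologyEx(g,cv2.MORPH_BLACKHAT,np.ones((9,9)))
m=(bh>25).astype(np.uint8); n,l,s,c=cv2.connectedComponentsWithStats(m)
for i in range(1,n):
    if 6<s[i,4]<45 and 250<c[i,0]<430 and 105<c[i,1]<290: print(c[i].round(1),s[i,4],onz("",*c[i],.05,ci)[:2].round(4))
E
```

```text
[318.2 119.4] 8 [0.4765 0.1493]
[309.9 121.3] 7 [0.4687 0.1475]
[378.1 123.7] 31 [0.5327 0.1456]
[299.9 123.4] 7 [0.4593 0.1456]
[346.5 130.9] 34 [0.5032 0.139 ]
[315.4 137.8] 30 [0.4738 0.1325]
[284.6 145.2] 30 [0.4445 0.1256]
[383.1 153.3] 29 [0.5388 0.1182]
[352.4 160.4] 30 [0.5095 0.1114]
[321.7 167. ] 26 [0.48   0.1049]
[251.1 168.9] 27 [0.4115 0.1029]
[291.6 173.8] 28 [0.4506 0.0982]
[388.  181.5] 26 [0.5451 0.0909]
[357.7 188.1] 26 [0.5156 0.0843]
[328.  194.6] 25 [0.4864 0.0777]
[281.9 202.9] 14 [0.4403 0.0691]
[392.5 208.8] 25 [0.5512 0.0633]
[363.  214.8] 23 [0.5218 0.0569]
[333.9 221.2] 21 [0.4925 0.0502]
[284.5 223.4] 12 [0.4424 0.0477]
[305.  227.3] 24 [0.4632 0.0437]
[396.9 234.4] 21 [0.5574 0.0362]
[368.1 240.7] 20 [0.5281 0.0293]
[339.8 246.8] 20 [0.499  0.0226]
[311.2 252.6] 19 [0.4694 0.016 ]
[425.7 254.6] 13 [0.589 0.014]
[401.  259.2] 19 [0.5635 0.0088]
[373.  265.4] 17 [0.5345 0.0018]
[345. 271.] 21 [ 0.5051 -0.0047]
[317.  276.8] 19 [ 0.4755 -0.0115]
```

View pics/w1z.png

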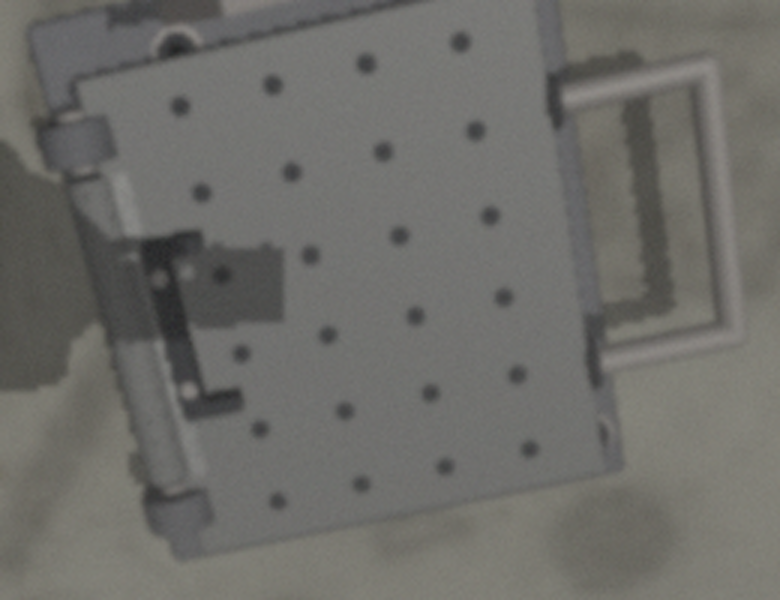

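The zoom shows a clean 4×6 hole grid, the U-stop's back face from about (182,258) to (205,392), ear inner edges at about y=250 (top) and y=390 (bottom), and the bar centreline from (706,70) to (732,330).

```bash
echo '{"rows": [[0.04, -0.003, 0.0, 0, 0.085], [0.08, -0.006, 0.0, 0, 0.085], [0.12, -0.01, 0.0, 0, 0.085], [0.15, -0.01, 0.0, 0, 0.085], [0.15, -0.01, 0.0, 0, 0.085]]}' | python3 drive.py; python3 - <<'E'
from h import *
ci2=info("wrist"); cv2.imwrite("pics/w2.png",bot.camera("wrist")); np.savez("w2.npz",K=ci2[0],E=ci2[1])
d=np.load("w1.npz"); ci=(d["K"],d["E"])
C=np.array([.5041,.0671]); a=np.arctan2(.0201,.0881); u=np.array([np.cos(a),np.sin(a)]); v=np.array([-u[1],u[0]])
print(np.degrees(a))
f=lambda n,x,y,z:print(n,(lambda p:(p.round(4),((p-C)@u).round(4),((p-C)@v).round(4)))(onz("",x/3+225,y/3+110,z,ci)[:2]))
f("pl far right",620,468,.05);f("pl near right",202,556,.05);f("near left",75,85,.05);f("far left",540,-8,.05)
f("stopA",182,258,.06);f("stopB",205,392,.06);f("earA",203,248,.06);f("earB",240,389,.06)
f("bar1",706,70,.045);f("bar2",732,330,.045)
E
```

```text
time: 0.9
ee_pos: [0.4701, 0.234, 0.3141]
tcp_rot: [-179.9, 0.0, 90.2]
wrist_force: [0.8, 0.4, 0.3]
opening: 0.0851
grasp_force: 0.0
12.852042983222955
pl far right (array([0.5965, 0.0011]), np.float64(0.0754), np.float64(-0.0849))
pl near right (array([ 0.4488, -0.0334]), np.float64(-0.0763), np.float64(-0.0857))
near left (array([0.4119, 0.1318]), np.float64(-0.0755), np.float64(0.0836))
far left (array([0.5569, 0.1602]), np.float64(0.0721), np.float64(0.079))
stopA (array([0.4451, 0.0785]), np.float64(-0.055), np.float64(0.0242))
stopB (array([0.4517, 0.0327]), np.float64(-0.0588), np.float64(-0.0219))
earA (array([0.452 , 0.0817]), np.float64(-0.0476), np.float64(0.0259))
earB (array([0.4634, 0.0338]), np.float64(-0.0471), np.float64(-0.0234))
bar1 (array([0.6126, 0.1366]), np.float64(0.1213), np.float64(0.0437))
bar2 (array([0.6316, 0.0503]), np.float64(0.1206), np.float64(-0.0448))
```

View pics/w2.png

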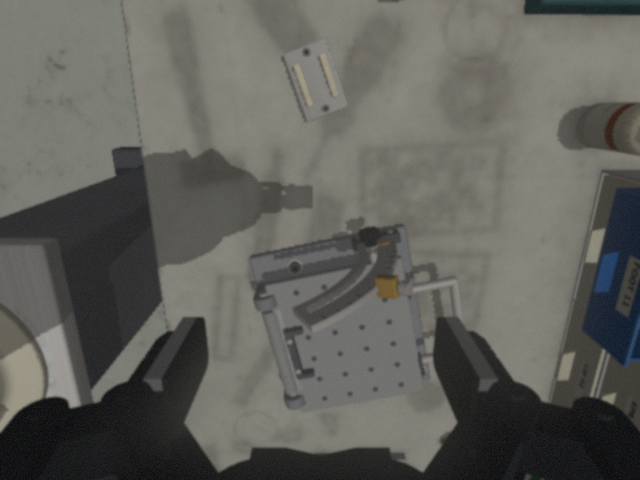

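The second wrist view shows the nest at about (315,80), with ribs at (303,86) and (328,75), the flag at (387,287) and the knob at (370,236). Next I'll compute nest and flag positions from colour masks.

```bash
python3 - <<'E'
from h import *
d=np.load("w2.npz"); c2=(d["K"],d["E"]); d=np.load("w1.npz"); c1=(d["K"],d["E"])
im=cv2.imread("pics/w2.png"); sub=im[30:130,270:360]
hsv=cv2.cvtColor(sub,cv2.COLOR_BGR2HSV)
g=sub[:,:,2].astype(int)
m=((g>190)).astype(np.uint8)
print("bright levels",np.percentile(g,[10,50,80,90,95,98]), sub[56,33],sub[45,58],sub[50,45],sub[10,10])
b=sub.astype(int); m=((b[:,:,2]-b[:,:,0]>25)&(b[:,:,2]>150)).astype(np.uint8)
n,l,s,c=cv2.connectedComponentsWithStats(m)
for i in range(1,n):
    if s[i,4]>20:
        cn=(np.argwhere(l==i)[:,::-1]+[270,30]).astype(np.float32)
        w=np.array([onz("",*p,.024,c2)[:2] for p in cn]); w0=w.mean(0); _,_,V=np.linalg.svd(w-w0); print("rib",s[i],w0.round(4),np.degrees(np.arctan2(V[0][1],V[0][0])),np.ptp((w-w0)@V[0]))
# flag
L=[]
for f,ci,box in (("scene0",info("scene"),(265,220,300,250)),("side0",info("side"),(295,180,330,210)),("w1",c1,(360,60,420,110)),("w2",c2,(365,265,410,310))):
    I=cv2.imread(f"pics/{f}.png"); x0,y0,x1,y1=box; S=cv2.cvtColor(I[y0:y1,x0:x1],cv2.COLOR_BGR2HSV)
    mk=((S[:,:,0]>12)&(S[:,:,0]<30)&(S[:,:,1]>130)&(S[:,:,2]>90)).astype(np.uint8)
    n,l,s,c=cv2.connectedComponentsWithStats(mk); i=1+np.argmax(s[1:,4]) if n>1 else 0
    p=c[i]+[x0,y0]; print(f,s[i],p.round(1)); L.append(ray("",*p,ci))
def ls(L):
    A=0;B=0
    for o,dd in L:
        dd=dd/np.linalg.norm(dd); M=np.eye(3)-np.outer(dd,dd); A=A+M; B=B+M@o
    P=np.linalg.solve(A,B); return P
C=np.array([.5041,.0671]); a=np.radians(12.85); u=np.array([np.cos(a),np.sin(a)]); v=np.array([-u[1],u[0]])
for idx in ([0,1,2,3],[0,2,3],[2,3],[0,2],[0,3],[0,1],[1,2]):
    P=ls([L[i] for i in idx]); x=(P[:2]-C)@u+.075; y=(P[:2]-C)@v; z=P[2]-.045
    print(idx,P.round(4),"plate",round(x,4),round(y,4),round(z,4),"r",round(np.hypot(x,z),4),"ang",round(np.arctan2(z,x),4))
E
```

```text
bright levels [109. 127. 133. 135. 142. 155.] [130 147 156] [130 149 156] [125 129 128] [ 99 107 109]
rib [ 51  25  16  40 118] [0.4771 0.3419] -69.4986546368438 0.03680057421897584
rib [ 25  35  17  40 119] [0.4531 0.3322] -69.5389538899632 0.03707580900223913
scene0 [12  9  8  9 46] [280.8 232.2]
side0 [12 10  9  9 45] [310.2 193.8]
w1 [ 13  14  27  29 536] [386.3  88.2]
w2 [ 11  13  22  19 266] [387.3 287.8]
[0, 1, 2, 3] [0.5243 0.1739 0.1368] plate 0.1184 0.0996 0.0918 r 0.1499 ang 0.6596
[0, 2, 3] [0.5249 0.1737 0.1368] plate 0.1189 0.0993 0.0918 r 0.1502 ang 0.657
[2, 3] [0.5246 0.1742 0.139 ] plate 0.1188 0.0999 0.094 r 0.1515 ang 0.6693
[0, 2] [0.5247 0.174  0.1366] plate 0.1188 0.0996 0.0916 r 0.15 ang 0.6567
[0, 3] [0.5254 0.173  0.136 ] plate 0.1193 0.0985 0.091 r 0.15 ang 0.6516
[0, 1] [0.5233 0.1741 0.1368] plate 0.1175 0.1 0.0918 r 0.1491 ang 0.6629
[1, 2] [0.524  0.1744 0.1363] plate 0.1183 0.1002 0.0913 r 0.1494 ang 0.6571
```

```bash
echo '{"rows": [[0.04, -0.002, 0.04, -7, 0.085], [0.08, -0.004, 0.08, -14, 0.085], [0.103, -0.0046, 0.12, -20.3, 0.085], [0.103, -0.0046, 0.16, -20.3, 0.085], [0.103, -0.0046, 0.18, -20.3, 0.085]]}' | python3 drive.py | head -3; python3 - <<'E'
from h import *
ci=info("wrist"); im=bot.camera("wrist"); cv2.imwrite("pics/w3.png",im)
b=im.astype(int); m=((b[:,:,2]-b[:,:,0]>22)&(b[:,:,2]>130)).astype(np.uint8)
n,l,s,c=cv2.connectedComponentsWithStats(m)
for i in range(1,n):
    if s[i,4]>80: print(s[i],c[i].round(1),onz("",*c[i],.024,ci).round(4))
o=bot.get_obs(); print(o["ee_pos"],o["tcp_rot"])
E
```

```text
time: 1.37
ee_pos: [0.4658, 0.3322, 0.1404]
tcp_rot: [180.0, 0.0, 110.4]
[0.46288926 0.33048194 0.13069455] [-1.79336837e+02  1.76529786e-01  1.10323732e+02]
```

View pics/w3.png

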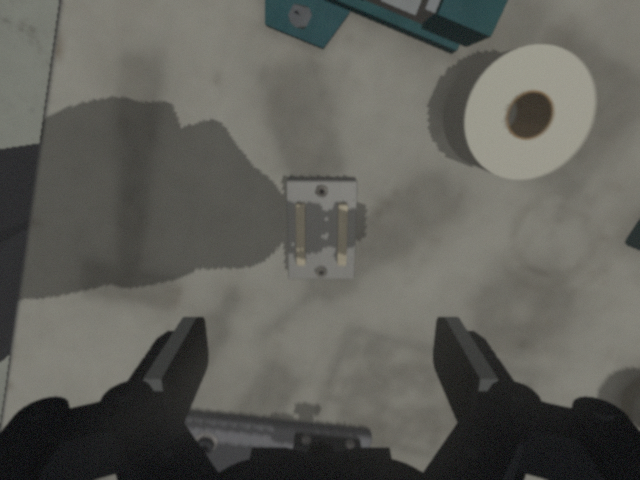

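The nest is square to the tool: ribs run from about (300,204) to (302,263) and (343,204) to (342,263), with the block centre at (321.5,230). The label roll is clear.

```bash
python3 - <<'E'
from h import *
ci=info("wrist"); o=bot.get_obs(); p=onz("",321.5,233.3,.024,ci)
from scipy.spatial.transform import Rotation as R
T=R.from_euler("xyz",o["tcp_rot"],degrees=True).as_matrix()
q=np.mean([onz("",x,y,.016,ci) for x,y in ((287,180),(356,179),(354,279),(288,279))],0)
print(o["ee_pos"],o["tcp_rot"],p,q,"tool delta",T.T@(p-o["ee_pos"]))
E
```

```text
[0.46288926 0.33048194 0.13069455] [-1.79336837e+02  1.76529786e-01  1.10323732e+02] [0.45971387 0.3385462  0.024     ] [0.4599768  0.33711602 0.016     ] tool delta [0.0089938  0.0010578  0.10666225]
```

```bash
echo '{"rows": [[0, 0, 0, 0, 0.085], [0, 0, 0, 0, 0.085], [0, 0, 0, 0, 0.085]]}' | python3 drive.py | head -3; cat >> h.py <<'E'
from scipy.spatial.transform import Rotation as R
def ribs(name=None):
    ci=info("wrist"); o=bot.get_obs(); im=bot.camera("wrist")
    if name: cv2.imwrite(name,im)
    T=R.from_euler("xyz",o["tcp_rot"],degrees=True).as_matrix()
    return ci,np.array(o["ee_pos"]),T,im
E
python3 - <<'E'
from h import *
ci,e,T,im=ribs("pics/w4.png"); b=im[190:280,270:380].astype(int); m=((b[:,:,2]-b[:,:,0]>22)).astype(np.uint8)
n,l,s,c=cv2.connectedComponentsWithStats(m); P=[]
for i in range(1,n):
    if s[i,4]>80:
        x,y,w,h=s[i,:4]; p=onz("",x+270+w/2-.5,y+190+h/2-.5,.023,ci); P.append(p); print(s[i],c[i]+[270,190],p)
q=np.mean(P,0); print(e,q,"tool delta",T.T@(q-e))
E
```

```text
time: 1.67
ee_pos: [0.4669, 0.3316, 0.1458]
tcp_rot: [179.8, -0.0, 110.2]
[0.46689286 0.33159966 0.1458144 ] nan tool delta [nan nan nan]
  return _methods._mean(a, axis=axis, dtype=dtype,
  ret = ret.dtype.type(ret / rcount)
```

```bash
python3 - <<'E'
from h import *
for k in range(3):
    ci,e,T,im=ribs("pics/w5.png"); b=im[190:290,270:380].astype(int); d=cv2.GaussianBlur((b[:,:,2]-b[:,:,0]).astype(np.float32),(3,3),0)
    m=(d>14).astype(np.uint8)
    n,l,s,c=cv2.connectedComponentsWithStats(m); P=[]
    for i in range(1,n):
        if s[i,4]>80:
            x,y,w,h=s[i,:4]; p=onz("",x+270+w/2-.5,y+190+h/2-.5,.023,ci); P.append(p); print(s[i],(c[i]+[270,190]).round(1),p.round(4))
    q=np.mean(P,0); print(bot.get_obs()["time"],bot.get_obs()["q"],e,ci[1][:3,3],q,"tool delta",T.T@(q-e))
E
```

```text
[ 24  12  10  61 435] [298.1 232. ] [0.4533 0.3316 0.023 ]
[ 65  12  10  61 448] [339.3 231.7] [0.4777 0.3406 0.023 ]
1.7667 [ 3.54100223e+01  7.06238540e+00  1.24060913e-01  8.27987006e+01
 -4.90195004e-03  1.05173784e+02] [0.46701685 0.33181453 0.14601855] [0.43789256 0.40995173 0.26492797] [0.46550066 0.33613757 0.023     ] tool delta [ 0.00444812 -0.00048328  0.12302248]
[ 24  12  10  61 443] [298.1 232.6] [0.4531 0.3318 0.023 ]
[ 65  12  10  61 448] [339.4 232.1] [0.4776 0.3408 0.023 ]
1.8167 [ 3.54272835e+01  7.07208092e+00  8.83910283e-02  8.27812471e+01
 -2.22693811e-03  1.05180201e+02] [0.46691591 0.33191551 0.14578105] [0.43777773 0.41005587 0.26470475] [0.46535357 0.33631461 0.023     ] tool delta [ 0.00453059 -0.00049094  0.12278523]
[ 24  12  10  61 428] [298.5 233.1] [0.4528 0.332  0.023 ]
[ 65  12  11  61 461] [339.9 232.4] [0.4775 0.3411 0.023 ]
1.8667 [ 3.54436878e+01  7.08731348e+00  4.43404580e-02  8.27683255e+01
 -3.00909186e-03  1.05185488e+02] [0.46668841 0.33198037 0.14536024] [0.43759679 0.4101273  0.2642504 ] [0.46517845 0.33651597 0.023     ] tool delta [ 0.00465103 -0.00033275  0.12236477]
```

```bash
echo '{"rows": [[0.003, -0.0004, 0.04, 0, 0.085], [0.0046, -0.0004, 0.07, 0, 0.085], [0.0046, -0.0004, 0.08, 0, 0.085], [0.0046, -0.0004, 0.08, 0, 0.085], [0.0046, -0.0004, 0.08, 0, 0.085]]}' | python3 drive.py;echo '{"rows": [[0, 0, 0, 0, 0.085], [0, 0, 0, 0, 0.085], [0, 0, 0, 0, 0.085], [0, 0, 0, 0, 0.085]]}' | python3 drive.py
```

```text
time: 2.28
ee_pos: [0.4638, 0.3362, 0.0638]
tcp_rot: [180.0, -0.0, 110.3]
wrist_force: [0.8, -0.0, 0.8]
opening: 0.0848
grasp_force: 0.0
time: 2.62
ee_pos: [0.464, 0.3364, 0.0637]
tcp_rot: [179.9, -0.0, 110.3]
wrist_force: [0.1, 0.4, 0.5]
opening: 0.0852
grasp_force: 0.0
```

```bash
echo '{"rows": [[0, 0.001, 0.03, 0, 0.085], [0, 0.001, 0.039, 0, 0.085], [0, 0.001, 0.039, 0, 0.085], [0, 0.001, 0.039, 0, 0.06], [0, 0.001, 0.039, 0, 0.05]]}' | python3 drive.py 30;echo '{"rows": [[0, 0, 0, 0, 0.03], [0, 0, 0, 0, 0.03], [0, 0, 0, 0, 0.03], [0, 0, 0, 0, 0.03], [0, 0, 0, 0, 0.03]]}' | python3 drive.py 30
```

```text
time: 3.03
ee_pos: [0.4647, 0.3367, 0.0245]
tcp_rot: [180.0, -0.0, 110.3]
wrist_force: [-0.5, -0.3, 0.9]
opening: 0.0634
grasp_force: 0.0
time: 3.45
ee_pos: [0.4649, 0.3368, 0.0248]
tcp_rot: [179.9, -0.0, 110.3]
wrist_force: [-0.5, 0.3, 5.8]
opening: 0.0433
grasp_force: 31.8
```

```bash
echo '{"rows": [[0, 0, -0.04, 0, 0.03], [0, 0, -0.08, 0, 0.03], [0, 0, -0.12, 7, 0.03], [0, 0, -0.16, 14, 0.03], [0, 0, -0.2, 21, 0.03]]}' | python3 drive.py;echo '{"rows": [[0, 0, -0.04, 7, 0.03], [0, 0, -0.05, 14, 0.03], [0, 0, -0.05, 21, 0.03], [0, 0, -0.05, 28, 0.03], [0, 0, -0.05, 35, 0.03]]}' | python3 drive.py;echo '{"rows": [[0, 0, 0, 7, 0.03], [0, 0, 0, 14, 0.03], [0, 0, 0, 21, 0.03], [0, 0, 0, 28, 0.03], [0, 0, 0, 35, 0.03]]}' | python3 drive.py;echo '{"rows": [[0, 0, 0, 7, 0.03], [0, 0, 0, 7, 0.03], [0, 0, 0, 7, 0.03]]}' | python3 drive.py
```

```text
time: 3.87
ee_pos: [0.464, 0.3362, 0.2255]
tcp_rot: [-180.0, 0.0, 89.0]
wrist_force: [0.4, 1.2, -2.3]
opening: 0.0431
grasp_force: 32.3
time: 4.28
ee_pos: [0.4645, 0.3365, 0.2739]
tcp_rot: [180.0, -0.0, 54.0]
wrist_force: [0.1, 0.8, -2.4]
opening: 0.0433
grasp_force: 32.3
time: 4.7
ee_pos: [0.492, 0.2866, 0.2733]
tcp_rot: [-176.9, 0.2, 28.9]
wrist_force: [0.0, 0.1, -2.0]
opening: 0.0432
grasp_force: 32.3
time: 4.95
ee_pos: [0.5061, 0.2559, 0.2734]
tcp_rot: [-175.5, 0.6, 24.8]
wrist_force: [0.3, 0.8, -1.5]
opening: 0.0432
grasp_force: 32.3
```

```bash
for i in 1 2; do :; done; echo '{"rows": [[0, 0, 0, -7, 0.03], [0, 0, 0, -14, 0.03], [0, 0, 0, -21, 0.03], [0, 0, 0, -28, 0.03], [0, 0, 0, -35, 0.03]]}' | python3 drive.py;echo '{"rows": [[0, 0, 0, -7, 0.03], [0, 0, 0, -14, 0.03], [0, 0, 0, -21, 0.03], [0, 0, 0, -28, 0.03], [0, 0, 0, -35, 0.03]]}' | python3 drive.py;echo '{"rows": [[0, 0, 0, -7, 0.03], [0, 0, 0, -14, 0.03], [0, 0, 0, -21, 0.03], [0, 0, 0, -28, 0.03], [0, 0, 0, -35, 0.03]]}' | python3 drive.py; echo '{"rows": [[0, 0, 0, -7, 0.03], [0, 0, 0, -14, 0.03], [0, 0, 0, -21, 0.03], [0, 0, 0, -28, 0.03], [0, 0, 0, -35, 0.03]]}' | python3 drive.py; echo '{"rows": [[0, 0, 0, 0, 0.03], [0, 0, 0, 0, 0.03]]}' | python3 drive.py; python3 -c "
from h import *
print(bot.get_obs()['q'])"
```

```text
time: 5.37
ee_pos: [0.505, 0.2584, 0.2735]
tcp_rot: [-176.0, -2.1, 60.4]
wrist_force: [0.5, -0.5, -1.9]
opening: 0.0428
grasp_force: 32.3
time: 5.78
ee_pos: [0.505, 0.2584, 0.2735]
tcp_rot: [-177.9, -4.0, 95.4]
wrist_force: [0.6, -0.4, -2.4]
opening: 0.0432
grasp_force: 32.3
time: 6.2
ee_pos: [0.5049, 0.2584, 0.2735]
tcp_rot: [179.4, -4.5, 130.5]
wrist_force: [-0.4, 1.0, -1.9]
opening: 0.0435
grasp_force: 32.3
time: 6.62
ee_pos: [0.5049, 0.2584, 0.2735]
tcp_rot: [176.9, -3.3, 165.5]
wrist_force: [0.7, -0.4, -1.3]
opening: 0.0432
grasp_force: 32.3
time: 6.78
ee_pos: [0.5051, 0.2582, 0.2735]
tcp_rot: [177.0, -3.3, 164.9]
wrist_force: [-0.7, -0.9, -2.9]
opening: 0.0432
grasp_force: 32.3
[25.03102863  8.34304795 15.59947226 97.84539245  4.45832847 40.16489684]
```

```bash
cat >> h.py <<'E'
def td(target,yaw=None):
    o=bot.get_obs(); e=np.array(o["ee_pos"]); T=R.from_euler("xyz",o["tcp_rot"],degrees=True).as_matrix()
    x=np.degrees(np.arctan2(T[1,0],T[0,0]))
    print("t",round(o["time"],2),"ee",e.round(4),"z",T[:,2].round(3),"yaw",x.round(2),"tool d",(T.T@(np.array(target)-e)).round(4),"turn",None if yaw is None else round((x-yaw+180)%360-180,2))
E
python3 -c "
from h import *
td([.4797,.0615,.26],192.85)"
```

```text
t 6.78 ee [0.5051 0.2582 0.2735] z [-0.042  0.066 -0.997] yaw 164.93 tool d [-0.0273 -0.1969  0.0015] turn -27.92
```

```bash
echo '{"rows": [[-0.0055, -0.04, 0, -7, 0.03], [-0.011, -0.08, 0, -14, 0.03], [-0.0165, -0.12, 0, -21, 0.03], [-0.022, -0.16, 0, -27.9, 0.03], [-0.0273, -0.197, 0.001, -27.9, 0.03]]}' | python3 drive.py |head -3;echo '{"rows": [[0, 0, 0, 0, 0.03], [0, 0, 0, 0, 0.03], [0, 0, 0, 0, 0.03], [0, 0, 0, 0, 0.03], [0, 0, 0, 0, 0.03]]}' | python3 drive.py; python3 - <<'E'
from h import *
td([.4797,.0615,.0748],192.85)
ci,e,T,im=ribs("pics/w6.png"); np.savez("w6.npz",K=ci[0],E=ci[1])
g=cv2.cvtColor(im,cv2.COLOR_BGR2GRAY)
bh=cv2.morphologyEx(g,cv2.MORPH_BLACKHAT,np.ones((13,13)))
n,l,s,c=cv2.connectedComponentsWithStats((bh>25).astype(np.uint8))
C=np.array([.5041,.0671]); a=np.radians(12.85); u=np.array([np.cos(a),np.sin(a)]); v=np.array([-u[1],u[0]])
H=[]
for i in range(1,n):
    if 10<s[i,4]<90 and .7<s[i,2]/s[i,3]<1.4:
        p=onz("",*c[i],.05,ci)[:2]; x,y=(p-C)@u,(p-C)@v
        if abs(x)<.07 and abs(y)<.08: H.append([x,y])
print(np.round(H,4).tolist())
E
```

```text
time: 7.2
ee_pos: [0.4802, 0.0614, 0.2608]
tcp_rot: [175.8, -1.4, -166.8]
time: 7.62
ee_pos: [0.4808, 0.0634, 0.2606]
tcp_rot: [175.8, -1.5, -167.0]
wrist_force: [0.1, 0.2, -2.3]
opening: 0.0433
grasp_force: 32.4
t 7.62 ee [0.4808 0.0634 0.2606] z [-0.042  0.066 -0.997] yaw -167.02 tool d [-0.0034 -0.0153  0.1852] turn 0.13
[[-0.0449, 0.0429], [-0.0448, 0.0709], [-0.0449, -0.0695], [-0.045, -0.0415], [-0.0449, -0.013], [-0.0448, 0.0146], [-0.0148, 0.0708], [-0.0149, -0.0415], [-0.0148, -0.0133], [-0.0148, 0.0148], [-0.0147, 0.0427], [-0.0148, -0.0699], [0.0152, -0.0419], [0.0152, -0.0698], [0.0389, 0.0171], [0.0454, -0.0418], [0.0455, -0.0698]]
```

View pics/w6.png

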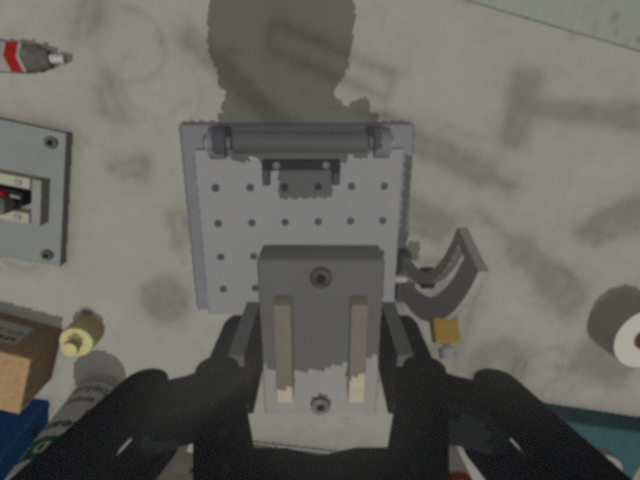

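The carried nest's ribs run from (284,297) to (284,403) and (358,297) to (358,403), pointing along the tool. The holes confirm the plate frame to under 1 mm. The stop's dark U spans cols 263–340, with ear tips near row 185.

```bash
python3 - <<'E'
from h import *
d=np.load("w6.npz"); ci=(d["K"],d["E"]); im=cv2.imread("pics/w6.png")
o=bot.get_obs(); e=np.array(o["ee_pos"]); T=R.from_euler("xyz",o["tcp_rot"],degrees=True).as_matrix()
P0=e+T[:,2]*.0008
for x,y in ((284,297),(358,297),(284,403),(358,403)):
    a,dd=ray("",x,y,ci); p=a+dd*((P0-a)@T[:,2])/(dd@T[:,2]); print("rib",(T.T@(p-e)).round(4))
C=np.array([.5041,.0671]); a=np.radians(12.85); u=np.array([np.cos(a),np.sin(a)]); v=np.array([-u[1],u[0]])
g=cv2.cvtColor(im,cv2.COLOR_BGR2GRAY)
print(g[150:205:1,268].tolist()); print(g[150:205,336].tolist()); print(g[150:205,301].tolist()); print(g[178,255:350].tolist())
for n,x,y in (("tipL",268,185),("tipR",336,185),("faceL",285,172),("faceR",318,172),("inL",272,178),("inR",332,178)):
    p=onz("",x,y,.06,ci)[:2]; print(n,((p-C)@u).round(4),((p-C)@v).round(4))
cv2.imwrite("pics/w6z.png",cv2.resize(im[145:205,250:355],None,fx=7,fy=7,interpolation=cv2.INTER_CUBIC))
E
```

```text
rib [ 0.0217 -0.0121  0.0008]
rib [0.0217 0.0125 0.0008]
rib [-0.0218 -0.0134  0.0008]
rib [-0.0218  0.0139  0.0008]
[66, 66, 69, 77, 78, 84, 82, 80, 72, 58, 46, 45, 45, 47, 48, 48, 50, 46, 48, 51, 57, 63, 62, 62, 64, 64, 68, 66, 66, 66, 66, 66, 67, 64, 77, 100, 118, 127, 123, 124, 125, 124, 125, 122, 125, 124, 124, 124, 124, 123, 123, 125, 123, 126, 124]
[69, 72, 75, 79, 84, 80, 84, 78, 74, 58, 47, 50, 51, 54, 53, 51, 50, 52, 48, 48, 49, 53, 54, 64, 69, 68, 67, 71, 72, 72, 70, 72, 70, 77, 88, 104, 118, 122, 124, 121, 124, 123, 124, 122, 122, 123, 124, 123, 123, 120, 124, 125, 124, 119, 123]
[71, 67, 71, 77, 80, 84, 83, 77, 70, 53, 43, 44, 48, 44, 49, 46, 51, 46, 51, 55, 67, 80, 81, 83, 82, 81, 84, 84, 81, 82, 82, 81, 83, 83, 84, 80, 81, 82, 83, 81, 83, 82, 82, 84, 83, 85, 85, 96, 113, 120, 120, 123, 123, 122, 124]
[124, 126, 124, 123, 124, 125, 113, 94, 76, 71, 70, 67, 68, 66, 72, 93, 114, 124, 123, 123, 123, 119, 108, 93, 83, 83, 82, 80, 83, 81, 81, 81, 81, 82, 82, 79, 82, 78, 81, 81, 81, 81, 82, 84, 82, 83, 81, 84, 82, 82, 85, 78, 82, 83, 82, 82, 83, 82, 82, 81, 82, 81, 85, 84, 81, 83, 84, 83, 84, 84, 81, 82, 84, 83, 81, 76, 67, 59, 62, 73, 73, 72, 68, 74, 93, 114, 121, 123, 124, 122, 122, 124, 124, 125, 126]
tipL -0.0482 -0.0258
tipR -0.0476 0.029
faceL -0.0585 -0.012
faceR -0.0582 0.0144
inL -0.0538 -0.0224
inR -0.0533 0.0257
```

View pics/w6z.png

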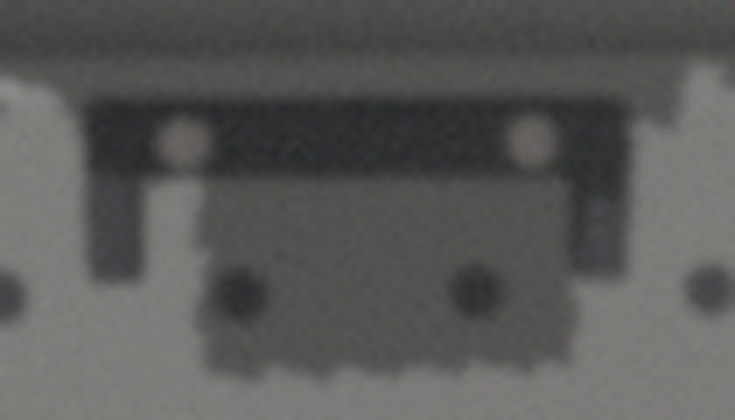

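```bash
python3 -c "
from h import *
td([.4849,.0617,.10],192.85)"; 
```

```text
t 7.67 ee [0.4808 0.0633 0.2606] z [-0.042  0.066 -0.997] yaw -167.0 tool d [-0.0078 -0.0144  0.1598] turn 0.15
```

```bash
echo '{"rows": [[-0.004, -0.007, 0.04, 0.1, 0.03], [-0.0078, -0.0144, 0.08, 0.1, 0.03], [-0.0078, -0.0144, 0.12, 0.1, 0.03], [-0.0078, -0.0144, 0.15, 0.1, 0.03], [-0.0078, -0.0144, 0.16, 0.1, 0.03]]}' | python3 drive.py |head -3;echo '{"rows": [[0, 0, 0, 0, 0.03], [0, 0, 0, 0, 0.03], [0, 0, 0, 0, 0.03], [0, 0, 0, 0, 0.03]]}' | python3 drive.py; python3 -c "
from h import *
td([.4849,.0617,.080],192.85)"
```

```text
time: 8.08
ee_pos: [0.4823, 0.0613, 0.0949]
tcp_rot: [175.7, -1.9, -167.1]
time: 8.42
ee_pos: [0.4861, 0.0608, 0.1022]
tcp_rot: [175.8, -1.3, -167.1]
wrist_force: [-0.3, -0.5, -2.3]
opening: 0.0434
grasp_force: 32.4
t 8.42 ee [0.4861 0.0608 0.1022] z [-0.038  0.067 -0.997] yaw -167.15 tool d [ 0.0005 -0.0005  0.0223] turn 0.0
```

```bash
echo '{"rows": [[0.0005, -0.0005, 0.01, 0, 0.03], [0.0005, -0.0005, 0.018, 0, 0.03], [0.0005, -0.0005, 0.021, 0, 0.03], [0.0005, -0.0005, 0.021, 0, 0.03], [0.0005, -0.0005, 0.021, 0, 0.03]]}' | python3 drive.py;echo '{"rows": [[0, 0, 0.002, 0, 0.03], [0, 0, 0.003, 0, 0.03], [0, 0, 0.003, 0, 0.03], [0, 0, 0.003, 0, 0.03]]}' | python3 drive.py; python3 -c "
from h import *
td([.4849,.0617,.0764],192.85)"
```

```text
time: 8.83
ee_pos: [0.4832, 0.0613, 0.0785]
tcp_rot: [175.8, -1.6, -167.2]
wrist_force: [0.0, 0.3, -2.4]
opening: 0.0429
grasp_force: 32.4
time: 9.17
ee_pos: [0.4837, 0.0615, 0.0766]
tcp_rot: [175.8, -1.5, -167.2]
wrist_force: [-1.3, -1.3, 4.4]
opening: 0.0433
grasp_force: 33.1
t 9.17 ee [0.4837 0.0615 0.0766] z [-0.041  0.066 -0.997] yaw -167.16 tool d [-0.0012 -0.0001  0.0002] turn -0.01
```

```bash
echo '{"rows": [[0.001, 0, 0, 0, 0.03], [0.002, 0, 0, 0, 0.03], [0.003, 0, 0, 0, 0.03], [0.003, 0, 0, 0, 0.03]]}' | python3 drive.py;echo '{"rows": [[0.001, 0, 0, 0, 0.03], [0.002, 0, 0, 0, 0.03], [0.003, 0, 0, 0, 0.03], [0.003, 0, 0, 0, 0.03]]}' | python3 drive.py; python3 -c "
from h import *
td([.4849,.0617,.0764],192.85)"
```

```text
time: 9.5
ee_pos: [0.481, 0.0609, 0.0765]
tcp_rot: [175.8, -1.4, -167.2]
wrist_force: [2.4, -0.1, 4.8]
opening: 0.0435
grasp_force: 33.2
time: 9.83
ee_pos: [0.4778, 0.0602, 0.0765]
tcp_rot: [175.8, -1.4, -167.2]
wrist_force: [3.6, -0.2, 5.7]
opening: 0.0434
grasp_force: 33.3
t 9.83 ee [0.4778 0.0602 0.0765] z [-0.041  0.066 -0.997] yaw -167.16 tool d [-0.0072 -0.0001 -0.0001] turn -0.01
```

```bash
echo '{"rows": [[0.001, 0, 0, 0, 0.03], [0.0015, 0, 0, 0, 0.03], [0.0015, 0, 0, 0, 0.03]]}' | python3 drive.py|sed -n 2,4p;echo '{"rows": [[0.001, 0, 0, 0, 0.03], [0.0015, 0, 0, 0, 0.03], [0.0015, 0, 0, 0, 0.03]]}' | python3 drive.py|sed -n 2,4p
```

```text
ee_pos: [0.4775, 0.0601, 0.0766]
tcp_rot: [175.8, -1.3, -167.2]
wrist_force: [10.4, 2.2, 0.9]
ee_pos: [0.4774, 0.0601, 0.0766]
tcp_rot: [175.8, -1.1, -167.1]
wrist_force: [17.7, 4.9, -5.0]
```

```bash
echo '{"rows": [[-0.002, 0, 0, 0, 0.03], [-0.0022, 0, 0, 0, 0.05], [-0.0022, 0, 0, 0, 0.07], [-0.0022, 0, 0, 0, 0.07], [-0.0022, 0, 0, 0, 0.07]]}' | python3 drive.py; echo '{"rows": [[0, 0, -0.01, 0, 0.07], [0, 0, -0.03, 0, 0.07], [0, 0, -0.07, 0, 0.07], [0, 0, -0.11, 0, 0.07], [0, 0, -0.15, 0, 0.07]]}' | python3 drive.py|sed -n 2,4p;  echo '{"rows": [[0, 0, -0.03, 0, 0.07], [0, 0, -0.03, 0, 0.07], [0, 0, -0.03, 0, 0.07], [0, 0, -0.03, 0, 0.07], [0, 0, -0.03, 0, 0.07]]}' | python3 drive.py|sed -n 2,4p; python3 - <<'E'
from h import *
ci,e,T,im=ribs("pics/w7.png"); np.savez("w7.npz",K=ci[0],E=ci[1])
print(e)
b=im.astype(int); d=cv2.GaussianBlur((b[:,:,2]-b[:,:,0]).astype(np.float32),(3,3),0)
n,l,s,c=cv2.connectedComponentsWithStats((d>14).astype(np.uint8))
C=np.array([.5041,.0671]); a=np.radians(12.85); u=np.array([np.cos(a),np.sin(a)]); v=np.array([-u[1],u[0]])
for i in range(1,n):
    if 60<s[i,4]<1500 and 230<c[i,0]<390 and 100<c[i,1]<320:
        x,y,w,h=s[i,:4]; p=onz("",x+w/2-.5,y+h/2-.5,.073,ci)[:2]; print(s[i],c[i].round(1),((p-C)@u).round(4),((p-C)@v).round(4))
E
```

```text
time: 10.75
ee_pos: [0.476, 0.0599, 0.0755]
tcp_rot: [175.7, -1.6, -167.2]
wrist_force: [0.6, -0.4, 0.1]
opening: 0.07
grasp_force: 0.0
ee_pos: [0.4824, 0.0499, 0.2279]
tcp_rot: [175.8, -1.5, -167.2]
wrist_force: [0.8, -0.3, 0.6]
ee_pos: [0.4838, 0.0481, 0.2543]
tcp_rot: [175.7, -1.6, -167.2]
wrist_force: [0.4, -0.4, 0.5]
[0.48381158 0.0481348  0.25434451]
[335 191   8  51 393] [338.5 216.1] -0.0274 0.0136
[301 192   9  51 385] [304.8 216.7] -0.0271 -0.0126
```

View pics/w7.png

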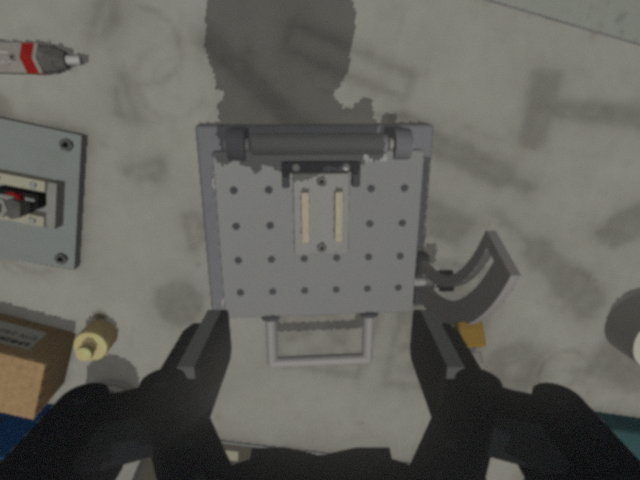

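The nest sits between the ears against the stop: ribs at (305,217) and (338,216), with its centre within 1 mm of the seat. The bar centreline is at about row 361, cols 272–370. Next I'll turn to the bar.

```bash
python3 - <<'E'
from h import *
d=np.load("w7.npz"); ci=(d["K"],d["E"])
C=np.array([.5041,.0671]); a=np.radians(12.85); u=np.array([np.cos(a),np.sin(a)]); v=np.array([-u[1],u[0]])
g=cv2.cvtColor(cv2.imread("pics/w7.png"),cv2.COLOR_BGR2GRAY)
print(g[350:375,300].tolist(),g[350:375,345].tolist())
for x,y in ((275,361),(320,361),(368,360)):
    p=onz("",x,y,.047,ci)[:2]; print(((p-C)@u).round(4),((p-C)@v).round(4))
td([.6259,.0955,.20],102.85)
E
echo '{"rows": [[0, 0, 0, 7, 0.07], [0, 0, 0, 14, 0.07], [0, 0, 0, 21, 0.07], [0, 0, 0, 28, 0.07], [0, 0, 0, 35, 0.07]]}' | python3 drive.py|sed -n 2,3p;echo '{"rows": [[0, 0, 0, 7, 0.07], [0, 0, 0, 14, 0.07], [0, 0, 0, 21, 0.07], [0, 0, 0, 28, 0.07], [0, 0, 0, 35, 0.07]]}' | python3 drive.py|sed -n 2,3p;echo '{"rows": [[0, 0, 0, 7, 0.07], [0, 0, 0, 14, 0.07], [0, 0, 0, 20, 0.07], [0, 0, 0, 20, 0.07], [0, 0, 0, 20, 0.07]]}' | python3 drive.py|sed -n 2,3p
python3 -c "
from h import *
td([.6259,.0955,.18],102.85)"
```

```text
[114, 115, 115, 115, 105, 93, 79, 83, 91, 106, 113, 128, 130, 135, 128, 126, 115, 114, 116, 119, 119, 122, 123, 121, 123] [109, 111, 100, 90, 79, 83, 91, 102, 117, 124, 131, 134, 131, 124, 118, 119, 120, 119, 116, 117, 115, 113, 111, 111, 111]
0.1188 -0.0418
0.121 0.0007
0.1223 0.047
t 11.63 ee [0.4838 0.0481 0.2543] z [-0.044  0.066 -0.997] yaw -167.15 tool d [-0.1506  0.0108  0.0509] turn 90.0
ee_pos: [0.4838, 0.0481, 0.2544]
tcp_rot: [177.5, -3.8, 157.5]
ee_pos: [0.4838, 0.0481, 0.2544]
tcp_rot: [-179.9, -4.6, 122.4]
ee_pos: [0.484, 0.0481, 0.2547]
tcp_rot: [-178.4, -4.3, 102.9]
t 12.88 ee [0.484  0.0481 0.2547] z [-0.044  0.066 -0.997] yaw 102.92 tool d [0.0088 0.1509 0.0714] turn 0.07
```

```bash
echo '{"rows": [[0.002, 0.04, 0, 0, 0.04], [0.004, 0.08, 0.01, 0, 0.04], [0.007, 0.12, 0.04, 0, 0.04], [0.0092, 0.149, 0.07, 0, 0.04], [0.0092, 0.149, 0.10, 0, 0.04]]}' | python3 drive.py|sed -n 2,3p;echo '{"rows": [[0, 0, 0.04, 0, 0.04], [0, 0, 0.04, 0, 0.04], [0, 0, 0.04, 0, 0.04], [0, 0, 0.04, 0, 0.04]]}' | python3 drive.py|sed -n 2,5p
python3 - <<'E'
from h import *
td([.6241,.0946,.052],102.85)
ci,e,T,im=ribs("pics/w8.png")
E
```

```text
ee_pos: [0.6268, 0.0981, 0.1506]
tcp_rot: [-178.6, -4.2, 103.0]
ee_pos: [0.6222, 0.0994, 0.1153]
tcp_rot: [-178.6, -4.2, 102.8]
wrist_force: [1.1, -1.1, 1.2]
opening: 0.04
t 13.63 ee [0.6222 0.0994 0.1153] z [-0.04   0.067 -0.997] yaw 102.83 tool d [-0.0097  0.0023  0.0627] turn -0.02
```

View pics/w8.png

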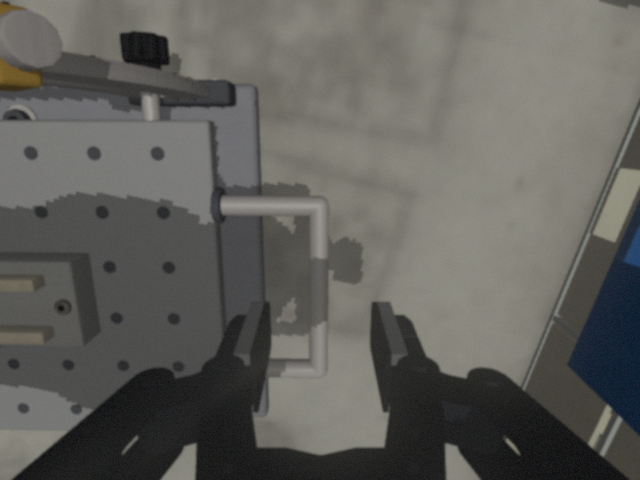

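The bar (col 319) lies midway between the fingers (cols 255 and 390), with the gap clear. I'll descend and pinch.

```bash
echo '{"rows": [[-0.005, 0.001, 0.03, 0, 0.04], [-0.0097, 0.0015, 0.05, 0, 0.04], [-0.0097, 0.0015, 0.06, 0, 0.04], [-0.0097, 0.0015, 0.0615, 0, 0.04], [-0.0097, 0.0015, 0.0615, 0, 0.04]]}' | python3 drive.py|sed -n 2,5p;echo '{"rows": [[0, 0, 0, 0, 0.03], [0, 0, 0, 0, 0.02], [0, 0, 0, 0, 0.0], [0, 0, 0, 0, 0.0], [0, 0, 0, 0, 0.0]]}' | python3 drive.py 60;echo '{"rows": [[0, 0, 0, 0, 0.0], [0, 0, 0, 0, 0.0], [0, 0, 0, 0, 0.0]]}' | python3 drive.py 60
python3 - <<'E'
from h import *
td([.6241,.0946,.052],102.85)
E
```

```text
ee_pos: [0.6232, 0.0945, 0.0525]
tcp_rot: [-178.6, -4.2, 102.7]
wrist_force: [0.2, 0.5, -0.6]
opening: 0.04
time: 14.52
ee_pos: [0.6209, 0.094, 0.0525]
tcp_rot: [-178.3, -4.2, 102.7]
wrist_force: [-13.5, -3.6, 13.8]
opening: 0.0078
grasp_force: 58.7
time: 14.77
ee_pos: [0.6209, 0.094, 0.0525]
tcp_rot: [-178.3, -4.2, 102.7]
wrist_force: [-15.0, -3.7, 13.3]
opening: 0.008
grasp_force: 58.7
t 14.77 ee [0.6209 0.094  0.0525] z [-0.045  0.066 -0.997] yaw 102.71 tool d [-0.0002  0.0032  0.0004] turn -0.14
```

```bash
python3 - <<'E'
from h import *
o=bot.get_obs(); T=R.from_euler("xyz",o["tcp_rot"],degrees=True).as_matrix(); np.save("T.npy",T); np.save("g0.npy",o["ee_pos"])
a=np.radians(12.85); u=np.array([np.cos(a),np.sin(a),0])
f=lambda th: T.T@(u*.2*(np.cos(th)-1)+np.array([0,0,.2*np.sin(th)]))
for k in range(0,11):
    th=k*.066; print(k,round(th,3),f(th).round(4))
E
```

```text
0 0.0 [0. 0. 0.]
1 0.066 [ 0.001  -0.0008 -0.0131]
2 0.132 [ 0.0019 -0.0025 -0.0262]
3 0.198 [ 0.0029 -0.0051 -0.0391]
4 0.264 [ 0.0038 -0.0084 -0.0518]
5 0.33 [ 0.0048 -0.0127 -0.0643]
6 0.396 [ 0.0057 -0.0177 -0.0765]
7 0.462 [ 0.0065 -0.0236 -0.0883]
8 0.528 [ 0.0074 -0.0302 -0.0997]
9 0.594 [ 0.0082 -0.0375 -0.1106]
10 0.66 [ 0.009  -0.0456 -0.121 ]
```

```bash
echo '{"rows": [[0, -0.001, -0.001, 0, 0], [0.0005, -0.0025, -0.007, 0, 0], [0.001, -0.003, -0.013, 0, 0], [0.0014, -0.0037, -0.02, 0, 0], [0.0019, -0.0045, -0.0262, 0, 0]]}' | python3 drive.py; echo '{"rows": [[0, 0, 0, 0, 0], [0, 0, 0, 0, 0]]}' | python3 drive.py
python3 - <<'E'
from h import *
d=np.array(bot.get_obs()["ee_pos"])-np.load("g0.npy"); print(d, np.load("T.npy").T@d)
E
```

```text
time: 15.18
ee_pos: [0.6193, 0.0937, 0.078]
tcp_rot: [-178.5, -4.2, 102.7]
wrist_force: [1.5, 0.7, -6.0]
opening: 0.0078
grasp_force: 58.4
time: 15.35
ee_pos: [0.6193, 0.0937, 0.0776]
tcp_rot: [-178.6, -4.2, 102.7]
wrist_force: [3.4, 1.4, -5.3]
opening: 0.0078
grasp_force: 58.7
[-0.00157657 -0.0003732   0.02506515] [ 0.00183339 -0.00235066 -0.02493992]
```

```bash
echo '{"rows": [[0.0004, -0.001, -0.005, 0, 0], [0.0008, -0.0021, -0.01, 0, 0], [0.0011, -0.0033, -0.0155, 0, 0], [0.0015, -0.0046, -0.0206, 0, 0], [0.0019, -0.0059, -0.0256, 0, 0]]}' | python3 drive.py|sed -n 2,4p; echo '{"rows": [[0.0004, -0.0016, -0.005, 0, 0], [0.0008, -0.0034, -0.01, 0, 0], [0.0011, -0.0054, -0.015, 0, 0], [0.0015, -0.0074, -0.02, 0, 0], [0.0019, -0.0093, -0.0247, 0, 0]]}' | python3 drive.py|sed -n 2,7p; echo '{"rows": [[0.0003, -0.0024, -0.0048, 0, 0], [0.0007, -0.0048, -0.0095, 0, 0], [0.001, -0.0073, -0.014, 0, 0], [0.0014, -0.0099, -0.0187, 0, 0], [0.0017, -0.0125, -0.0232, 0, 0]]}' | python3 drive.py|sed -n 2,7p
python3 - <<'E'
from h import *
d=np.array(bot.get_obs()["ee_pos"])-np.load("g0.npy"); print(d, np.load("T.npy").T@d,np.arcsin(d[2]/.2))
E
```

```text
ee_pos: [0.6147, 0.0926, 0.1032]
tcp_rot: [-178.6, -4.2, 102.7]
wrist_force: [4.0, 1.3, -3.2]
ee_pos: [0.6067, 0.0908, 0.1287]
tcp_rot: [-178.7, -4.2, 102.7]
wrist_force: [7.4, 1.9, -1.7]
opening: 0.0075
grasp_force: 58.4
ee_pos: [0.5956, 0.0883, 0.1528]
tcp_rot: [-178.8, -4.2, 102.8]
wrist_force: [9.5, 2.2, -0.6]
opening: 0.0078
grasp_force: 58.4
[-0.02531081 -0.00571706  0.10030827] [ 0.00739804 -0.02886381 -0.09923316] 0.5253794813816683
```

```bash
echo '{"rows": [[0.0003, -0.0022, -0.0044, 0, 0], [0.0006, -0.0048, -0.0087, 0, 0], [0.0010, -0.0076, -0.013, 0, 0], [0.0013, -0.0105, -0.017, 0, 0], [0.0016, -0.0134, -0.0213, 0, 0]]}' | python3 drive.py|sed -n 2,4p; echo '{"rows": [[0, 0, 0, 0, 0], [0, 0, 0, 0, 0], [0, 0, 0, 0, 0], [0, 0, 0, 0, 0]]}' | python3 drive.py
python3 - <<'E'
from h import *
d=np.array(bot.get_obs()["ee_pos"])-np.load("g0.npy"); print(d,np.arcsin(d[2]/.2))
a=bot.camera("scene")[200:300,260:393]; b=bot.camera("side"); cv2.imwrite("pics/sideF.png",b)
cv2.imwrite("pics/sceneF.png",cv2.resize(a,None,fx=6,fy=6,interpolation=cv2.INTER_CUBIC))
E
```

```text
ee_pos: [0.5826, 0.0854, 0.1742]
tcp_rot: [-178.7, -4.2, 102.8]
wrist_force: [5.5, 1.7, 0.2]
time: 17.35
ee_pos: [0.5827, 0.0854, 0.174]
tcp_rot: [-178.7, -4.2, 102.8]
wrist_force: [8.4, 2.6, 1.9]
opening: 0.0076
grasp_force: 59.2
[-0.03823656 -0.00860325  0.12154782] 0.6532105100461065
```

View pics/sceneF.png

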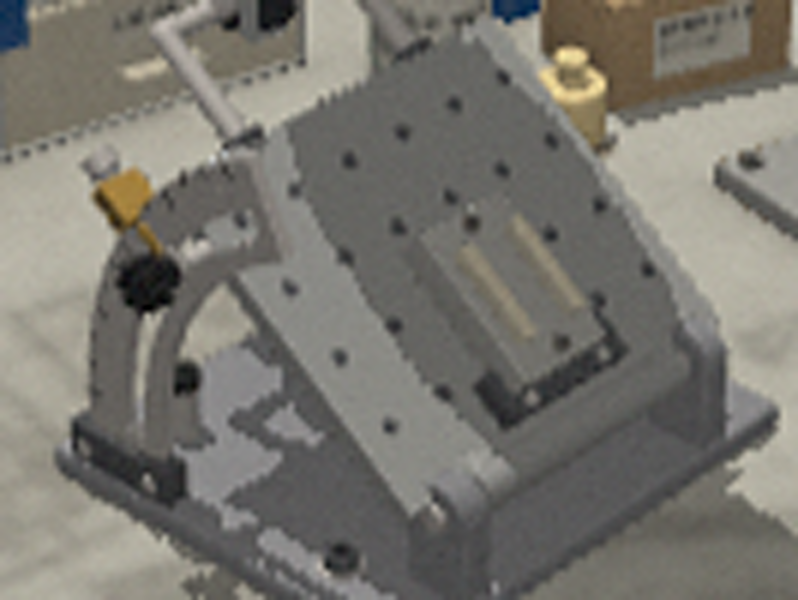

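The scene view shows the pointer below the flag: its tip is near (145,228), the flag's inner edge is around (138,208), and the nest is still in the stop. I'll compare these with projected angles.

```bash
python3 - <<'E'
from h import *
C=np.array([.5041,.0671,.045]); a=np.radians(12.85); u=np.array([np.cos(a),np.sin(a),0]); v=np.array([-u[1],u[0],0]); z=np.array([0,0,1])
pt=lambda th,r,y=.1041:C-u*.0755+v*y+r*(np.cos(th)*u+np.sin(th)*z)
for th in (.55,.6,.65,.7,.75): print(th,[((proj("scene",pt(th,r))-[260,200])*6).round(0).tolist() for r in (.125,.142,.151,.160)],[proj("side",pt(th,r)).round(1).tolist() for r in (.142,.151)])
# plate angle from hole pattern in the scene view
im=bot.camera("scene"); cv2.imwrite("pics/scF.png",im)
z6=cv2.resize(im[200:300,260:393],None,fx=6,fy=6,interpolation=cv2.INTER_CUBIC)
S=cv2.cvtColor(z6,cv2.COLOR_BGR2HSV); m=((S[:,:,0]>12)&(S[:,:,0]<30)&(S[:,:,1]>110)&(S[:,:,2]>70)).astype(np.uint8); m[:,220:]=0
n,l,s,c=cv2.connectedComponentsWithStats(m)
for i in range(1,n):
    if s[i,4]>30: print(s[i],c[i].round(0))
# visible holes (far-left rows), plate frame coords -> fit theta
from scipy.optimize import minimize_scalar
obs=np.array([[504,77],[455,104],[403,131],[349,160],[294,190],[552,141],[502,170],[600,205],[648,270],[391,427],[340,357],[290,288],[396,325],[346,257],[398,227]])
hole=[(x,y) for x in (.030,.060,.090,.120) for y in np.arange(-.07,.071,.028)]
H=C-u*.075
def P(th):
    return np.array([(proj("scene",H+v*(y+.0006)+x*(np.cos(th)*u+np.sin(th)*z)+.005*(-np.sin(th)*u+np.cos(th)*z))-[260,200])*6 for x,y in hole])
def cost(th):
    D=np.linalg.norm(obs[:,None]-P(th)[None],axis=2).min(1); return np.mean(np.minimum(D,30)**2)
g=np.arange(.5,.85,.005); cs=[cost(t) for t in g]; k=np.argmin(cs); print("theta",g[k],np.sqrt(cs[k]))
E
```

```text
0.55 [[142.0, 275.0], [113.0, 238.0], [97.0, 219.0], [82.0, 200.0]] [[310.9, 200.4], [314.2, 197.5]]
0.6 [[148.0, 266.0], [120.0, 228.0], [105.0, 208.0], [90.0, 188.0]] [[309.2, 198.1], [312.4, 195.1]]
0.65 [[155.0, 257.0], [127.0, 218.0], [113.0, 198.0], [98.0, 177.0]] [[307.3, 196.0], [310.4, 192.8]]
0.7 [[163.0, 250.0], [136.0, 209.0], [121.0, 188.0], [107.0, 167.0]] [[305.3, 194.0], [308.3, 190.7]]
0.75 [[171.0, 243.0], [145.0, 201.0], [131.0, 179.0], [117.0, 157.0]] [[303.2, 192.0], [306.0, 188.6]]
[  95  170   65   85 2276] [129. 202.]
theta 0.6950000000000002 3.531745902967593
```

```bash
echo '{"rows": [[0, 0, 0, 0, 0], [0, 0, 0, 0, 0], [0, 0, 0, 0, 0], [0, 0, 0, 0, 0]]}' | python3 drive.py && python3 -c "
from h import *
print(bot.job_done())"
```

```text
time: 17.83
ee_pos: [0.5827, 0.0854, 0.174]
tcp_rot: [-178.7, -4.2, 102.8]
wrist_force: [8.4, 2.3, 2.2]
opening: 0.008
grasp_force: 59.2
the job is handed in; nothing more can be done
None
```

The job is handed in, with no verdict returned: the nest is seated against its stop, and the hand is holding the plate still with its pointer lined up with the index flag to within about 2 mm by my camera measurements.

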